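Weigh a brass bell on the sprung hook scale

ROBOT

A 6-joint arm with a two-finger parallel gripper is mounted at the origin on a cart in front of the work surface, level with it; the furniture and walls round the work are solid. World frame = base frame: x ahead of the robot, y to its left, z up, the work surface at z = 0. Lengths are in m, angles in rad, forces in N, time in s.
With the tool pointing down it reaches from about 0.225 to 0.875 m from the base axis. Payload 3.4 kg.
Tool frame: the origin (TCP) lies on the centre line of the jaws, within the pads' length; the fingertips stand 19 mm ahead of it and the grasp point (between the pads) is the TCP; z points along the fingers, y is the direction in which the jaws open and shut (so a half turn about z gives the same grasp; the last joint's range is limited). The gripper opens to 85 mm and grips with 20 to 120 N. Pads are 22 mm wide; open, the fingers measure 114 mm over their backs; the gripper's body (76 mm by 85 mm) begins 54 mm behind the grasp point. The pads swing forward as they close: fully open they stand 13 mm farther back than shut.
Start: joints at [-1.357, 0.276, 1.505, -0, 1.361, -0.121], TCP at [0.189, -0.543, 0.25] pointing down, gripper open.
Joint ranges: [-2.89, 2.89], [-0.75, 2.08], [0.22, 2.7], [-1.18, 4.32], [0.11, 2.71], [-2.7, 2.7]. Speed limits (rad/s): [2.57, 2.57, 3.14, 3.14, 3.14, 3.14].

INTERFACE

Orientations are given as a unit quaternion [w, x, y, z].
In Python, from rig import monitor, eyes, manip, models gives the robot as it stands.
- The arm moves only by the tool send_rows, never from a script. Its argument "deltas" is a list of rows, each an object with "dp": the shift along the world's x, y, z each as a share of 0.12 m, from -1 to 1, a list of three; "rotation": the turn, a rotation vector about the world's x, y, z each as a share of 0.5 rad, from -1 to 1, a list of three. In form: [{"dp": [dx, dy, dz], "rotation": [rx, ry, rz]}, ...]. A call has 1 to 12 rows; each row is the pose to reach, as a shift and turn from the pose commanded when the call began; what a row does not reach only later rows make up. A row lasts 1/12 s, in which the tool goes at most 41.7 mm and 7.16 degrees, less where a joint would pass 70% of its speed; a pose out of reach is approached as far as the arm can. A call with a number of a shift or a turn outside -1 to 1 is refused whole. A call with a gripper value outside its range is refused whole. "fingers" is the closure, from -1 (fully open) to 1 (shut), set as the call begins (left out, the last holds). The fingers move at their own pace and stop on an object; "grip_force" is the grip in N (left out, the last holds). Time passes only in rows, so rows that repeat a pose let the fingers close. It gives the time, the measured TCP pose, the force and the opening at its end, in the units of the state.
- monitor.get_state(): the state, without advancing time (a new reading comes with each control period).
- eyes.get_image(name): name is "scene" or "top" or "wrist"; returns a dict with "color" (480x640x3 uint8, red, green, blue), "depth" (480x640 float32, m along the optical axis (not along the pixel's ray), 0 where there is no reading), "mtx" (3x3 intrinsics, pixels), "rvec" (rotation vector, rad) and "tvec" (3), from world to camera coordinates, as OpenCV has them. Camera axes: x right, y down, z forward; pixel columns grow to the right and rows downward; lengths in m; the calibration is good to about 2 mm. A picture is of the moment at which its call begins.
- manip.sign_off(): hands the job in, once; it reports no verdict.
Trained networks look in a picture, given as the dict that the camera call returned (one of the last four; its "shot" number tells which), for a name from the list of things; names that differ only in an ending like _2 or _b are one class to them, and where a whole thing is asked for, a point or a joint stands for the part that bears it (a point fixed in the world has none). Each returns a list of dicts, best first, with "score" (0 to 1); they miss things now and then, are a little off and sometimes report something else, mostly with a low value. They report only what shows in the picture. A call takes as long as a camera call. They do not tell look-alikes from the thing itself.
- models.find_in(name, picture): "box" ([left, top, right, bottom] in pixels, round what is visible of it).
The state is a dict: "clock": time; "qpos": joint angles; "qd": joint speeds; "effort": joint torques, N m; "position": TCP position; "ee_rot": TCP orientation; "contact_force": force on the tool from outside, world axes, zero at the start; "moment": the same for the moment, N m; "width": finger opening in m.
Only numpy, scipy, OpenCV 4.12 (cv2) and the standard library are available. Lean on these libraries where they do the work, as an engineer would, in place of code of your own. Each camera call takes 0.05 s, during which the arm holds its last target.

TASK

Weigh the brass bell: hang it by the window of its handle on the hook of the spring scale, then keep hold and lower it slowly until the spring carries its whole weight before you let go, so that the hook neither drops, springs up nor hits its end stop. Leave the bell hanging free and still on the hook, and do not disturb the ball-shaped ornament or the other goods.

Things in the scene. Friction and masses are not known exactly. Their poses are not given: they have to be found in the camera images.
- bell_mid (a point): Centre of the loose brass bell, half-way up (61 mm over its foot, 61 mm under its top). Flared bell, 68 mm across the foot, 62 mm high, with an upright flat handle frame on top, 40 mm wide (its y), 10 mm thick (its x); z up. Grip it from above across the 40 mm, fingers closing along y at the top bar, so that the window stays open for the hook. A ball-shaped brass ornament has the same handle.
- bell_eye (a point): Middle of the lower face of the frame's top bar, 47 mm above bell_mid; this face comes to lie on the hook. The bar is 14 mm high (108 to 122 mm over the foot). Below it a window 24 mm wide (y) and 40 mm high (68 to 108 mm over the foot) goes right through the frame along x, between side bars 8 mm wide. Axes as bell_mid.
- bell: The same bell; origin at the centre of its foot, axes as bell_mid. Its weight differs each time and is not known: 1.3 to 7.0 N.
- scale: Spring scale fixed on the table: a column (two rods, white plate, cap, 150 mm wide base) 160 mm behind the hook, top 294 mm above the table. Origin on the table top right below the hook's seat; its x points from the hook to the column, y to the left, z up.
- hook_seat (a point): Lowest point of the hook: upper side of a round bar 8 mm thick at the bottom of a shallow V, 264 mm above the table when empty. The bar runs along the scale's x, horizontally to the column behind; in front (-x) it rises to the upturned tip. The seat is open from above and the bar passes through the handle's window from the front. Axes as the scale.
- hook_tip (a point): Centre of the round end of the upturned hook tip, 30 mm in front of the seat (scale's -x) and 16 mm above it; its top is 20 mm above the seat.
- hook (a joint): How far the hook has sunk, m: 0 empty, end stop 0.130. It starts to sink at 0.3 N and sinks 13.3 mm for each further newton (spring 75 N/m); the bell settles at 0.013 to 0.090. Lightly damped: let go out of balance, it swings for two or three seconds. Delicate: it must not move faster than 0.06 m/s up or down, nor sink beyond 0.12.
- bauble: Bystander: ball-shaped ornament; origin at the centre of its foot.
- globe_a: Bystander: snow globe; origin at the centre of its foot.
- globe_b: Bystander: snow globe; origin at the centre of its foot.
- house: Bystander: gingerbread house; origin at the centre of its foot.
- candle: Bystander: candle jar; origin at the centre of its foot.
- soap: Bystander: soap; origin at the centre of its foot.
Not all that is in view belongs to the job. What is shaped like the bell but purple or turquoise is not meant.

How it is judged:
On the way:
1. the bell, still held, hangs on the hook's seat and draws the spring down (distance between bell_eye and hook_seat below 0.018 m and contact force between bell and scale above 0.6 N and value of joint hook above 0.006 m and contact force between the fingers and bell above 0.5 N), for 0.2 s.
At the end, for the whole second after the job is handed in: The bell hangs by its window on the hook's seat (eye within 18 mm of the seat), upright within 0.2 rad, let go, carried by the scale alone (hook sunk between 8 and 100 mm) and at rest (hook slower than 15 mm/s, bell slower than 30 mm/s) (distance between bell_eye and hook_seat below 0.018 m and contact force between bell and scale above 0.6 N and value of joint hook between 0.008 and 0.1 m and velocity of joint hook between -0.015 and 0.015 m/s and angle between bell's own z axis and vertical below 0.2 rad and linear speed of bell below 0.03 m/s and contact force between the fingers and bell below 0.05 N); the robot touches nothing.
It fails at once if the hook drops or springs up faster than 0.06 m/s (velocity of joint hook above 0.06 m/s or velocity of joint hook below -0.06 m/s).
It fails at once if the hook is pulled down beyond 0.12 m, close to its end stop (value of joint hook above 0.12 m).
It fails at once if the bell is jammed against the scale with more than 15 N (contact force between bell and scale above 15 N).
It fails at once if a bystander is moved by more than 15 mm (distance of any of bauble, globe_a, globe_b, house, candle, soap from where it was at the start of the episode above 0.015 m).
It also fails if it takes over 64 s, if anything falls off the work surface, if the arm or the gripper's body presses on something with over 40 N, if the wrist force passes 120 N, or if a joint passes its speed limit or range.

## Working session

There is one attempt and no reset: what is moved stays moved. The work goes in short steps, Python scripts to look and compute and a tool call to move; the robot and the scene stay as the last step left them, time stands still between calls to the robot, and variables do not carry over. Pictures are saved under pics/ and viewed, and the job is handed in when it is done.

Besides the shell and the picture viewer there is one more tool, called after ">>>" as a command line: name --argument value ..., lists and objects as JSON in quotes. send_rows: Moves the arm, as the interface text tells. Its arguments: {"type":"object","properties":{"deltas":{"type":"array","items":{"type":"object","properties":{"dp":{"type":"array","items":{"type":"number"}},"rotation":{"type":"array","items":{"type":"number"}}}}},"fingers":{"type":"number"},"grip_force":{"type":"number"}},"required":["deltas"]}

```bash
mkdir -p pics; ls; cat > h.py <<'E'
import numpy as np, cv2
from rig import monitor, eyes, manip, models
def cam(n):
    d=eyes.get_image(n); R,_=cv2.Rodrigues(np.array(d['rvec'],float)); d['R']=R; d['t']=np.array(d['tvec'],float).ravel(); return d
def cloud(d):
    z=d['depth']; v,u=np.mgrid[0:480,0:640]; K=np.array(d['mtx'])
    P=np.stack([(u-K[0,2])/K[0,0]*z,(v-K[1,2])/K[1,1]*z,z],-1)
    W=(P-d['t'])@d['R']; W[z==0]=np.nan; return W
def save(d,n): cv2.imwrite('pics/'+n,d['color'][:,:,::-1])
E
python3 - <<'E'
from h import *
for n in ['scene','top','wrist']:
    d=cam(n); save(d,n+'1.png'); np.savez('/tmp/'+n+'1.npz',**{k:d[k] for k in('color','depth','mtx','R','t')})
    print(n,-d['R'].T@d['t'])
    for o in ['bell','scale','hook_tip','bauble']:
        print(o,[(np.round(r['box']).astype(int).tolist(),round(r['score'],2)) for r in models.find_in(o,d)][:4])
print(monitor.get_state())
E
```

```text
pics
scene [0.04629919 0.68983623 0.71273853]
bell [([268, 273, 300, 328], 0.94), ([244, 254, 271, 312], 0.89), ([378, 267, 408, 324], 0.83), ([279, 310, 309, 374], 0.82)]
scale [([283, 163, 373, 290], 0.62)]
hook_tip [([304, 172, 371, 205], 0.73)]
bauble [([214, 348, 248, 414], 0.94), ([273, 310, 309, 373], 0.63)]
top [0.3771372  0.00826753 1.23511869]
bell [([238, 255, 264, 277], 0.77), ([279, 179, 303, 206], 0.77), ([334, 285, 358, 315], 0.63), ([275, 221, 299, 246], 0.58)]
scale [([331, 159, 396, 265], 0.67)]
hook_tip [([350, 184, 374, 262], 0.76)]
bauble [([182, 246, 207, 265], 0.56)]
wrist [ 0.25779515 -0.51695292  0.37385896]
bell []
scale []
hook_tip []
bauble []
{'clock': 0.75, 'qpos': array([-1.35698281e+00,  2.75856785e-01,  1.50490189e+00, -3.12101121e-05,
        1.36065988e+00, -1.21009029e-01]), 'qd': array([-0.0006184 , -0.00074134, -0.0008856 ,  0.00022427,  0.00086966,
       -0.00023016]), 'effort': array([ 6.45633063e-04, -4.16549599e+01, -2.46075922e+01, -1.48586996e-04,
       -5.03830279e-05,  1.01530858e-05]), 'position': array([ 0.18893395, -0.5431136 ,  0.25035193]), 'ee_rot': array([ 8.76655815e-05,  9.86018885e-01,  1.66633582e-01, -1.12077105e-05]), 'contact_force': array([-0.42272557,  1.37684825, -0.11101764]), 'moment': array([-0.03763647, -0.00626768, -0.02932088]), 'width': 0.08575618261942394}
```

View pics/scene1.png

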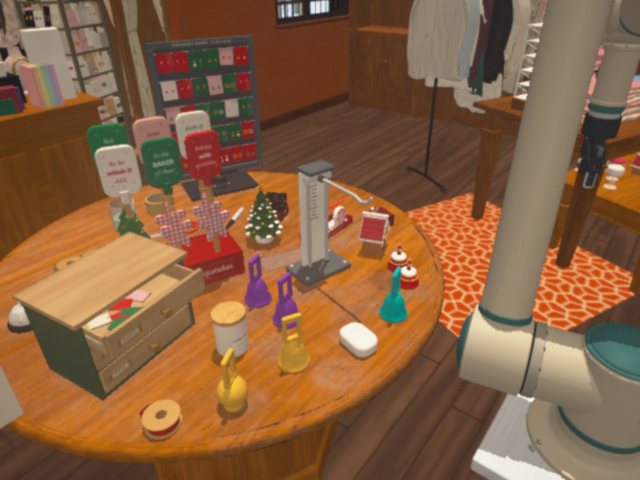

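View pics/top1.png

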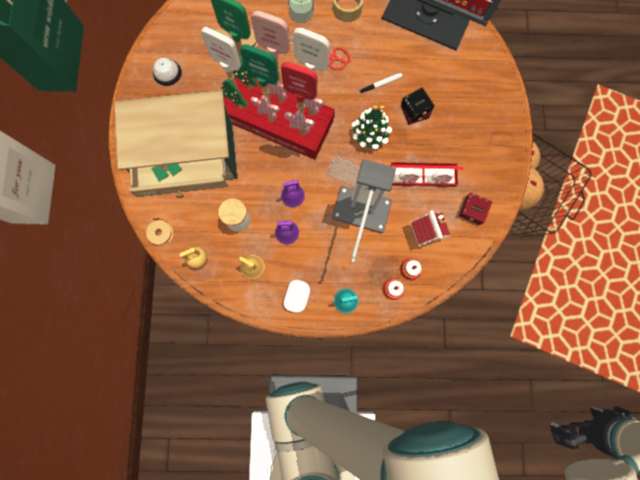

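The brass bell is at scene (293,345) and top (251,266). The ball ornament is at scene (231,385) and top (195,258). The scale's hook bar runs in top from about (370,195) to the tip at about (353,262).

```bash
python3 - <<'E'
import numpy as np,cv2
from h import cloud
def L(n):
    z=np.load('/tmp/%s1.npz'%n); return {k:z[k] for k in z}
a,b=L('top'),L('scene')
A,B=cloud(a),cloud(b)
cv2.imwrite('pics/cr1.png',np.hstack([cv2.resize(a['color'][150:310,170:410,::-1],None,fx=2.5,fy=2.5,interpolation=2)[:400,:600]]))
cv2.imwrite('pics/cr2.png',cv2.resize(b['color'][150:400,220:420,::-1],None,fx=2.4,fy=2.4,interpolation=2))
def show(W,box,zmin,zmax=9):
    l,t,r,bt=box; P=W[t:bt,l:r].reshape(-1,3); P=P[(P[:,2]>zmin)&(P[:,2]<zmax)]; return P
P=show(A,(238,255,266,280),.01)
print('bell top n',len(P),P.min(0),P.max(0)); Q=P[P[:,2]>.1];print('bar',Q.mean(0),Q.min(0),Q.max(0),len(Q))
P=show(B,(278,310,310,375),.01,.2)
print('bell sc',P.min(0),P.max(0));Q=P[P[:,2]>.1];print(Q.mean(0),len(Q))
c=Q[:,:2]-Q[:,:2].mean(0); print(np.linalg.svd(c,full_matrices=False)[1:])
for z0,z1 in[(.0,.02),(.02,.04),(.04,.06),(.06,.08),(.08,.1),(.1,.13)]:
    q=P[(P[:,2]>z0)&(P[:,2]<z1)];print(z0,q.mean(0),q.min(0),q.max(0),len(q))
# hook
P=show(A,(340,180,385,268),.2,.4); print('hookTop',P.min(0),P.max(0),len(P))
P=show(B,(325,165,376,210),.2,.4); print('hookSc',len(P))
for W,bx in((A,(340,180,385,268)),(B,(325,165,376,210))):
    P=show(W,bx,.24,.295); o=np.argsort(P[:,0]); print(np.round(P[o][::max(1,len(o)//25)],3))
E
```

```text
bell top n 439 [0.49722345 0.14154791 0.01003332] [0.56032612 0.20405929 0.1291458 ]
bar [0.52763213 0.17281441 0.12055449] [0.51598918 0.15520745 0.10108708] [0.54066979 0.19270559 0.1291458 ] 73
bell sc [0.49518798 0.05948809 0.01021005] [0.62979863 0.20869789 0.12446992]
[0.52520808 0.17735226 0.11577352] 194
(array([0.17728924, 0.03539444]), array([[ 0.46456084,  0.88554121],
       [-0.88554121,  0.46456084]]))
0.0 [0.53148801 0.17401654 0.01454397] [0.49518798 0.05948809 0.01021005] [0.6276884  0.20869789 0.01997858] 226
0.02 [0.54222659 0.16374935 0.03052326] [0.49996671 0.07012561 0.02002736] [0.62979863 0.20231087 0.03989712] 320
0.04 [0.5294838  0.17356327 0.04883108] [0.50301517 0.086076   0.04009559] [0.62873061 0.19902078 0.05957486] 294
0.06 [0.52445688 0.17697638 0.06809391] [0.51289748 0.1592747  0.06012373] [0.53898061 0.19506677 0.07982317] 154
0.08 [0.52503105 0.17735392 0.08977954] [0.51440381 0.15827307 0.0800278 ] [0.53882695 0.19507363 0.09987487] 78
0.1 [0.52520808 0.17735226 0.11577352] [0.51369058 0.15893505 0.10003779] [0.54012552 0.19534066 0.12446992] 194
[... 649 characters left out ...]
1]
 [ 0.684 -0.084  0.29 ]
 [ 0.687 -0.094  0.295]
 [ 0.688 -0.142  0.294]]
[[ 0.509 -0.074  0.279]
 [ 0.514 -0.075  0.273]
 [ 0.519 -0.071  0.275]
 [ 0.529 -0.079  0.269]
 [ 0.536 -0.079  0.26 ]
 [ 0.545 -0.084  0.267]
 [ 0.553 -0.081  0.266]
 [ 0.561 -0.084  0.267]
 [ 0.57  -0.086  0.271]
 [ 0.581 -0.09   0.269]
 [ 0.591 -0.093  0.268]
 [ 0.601 -0.095  0.267]
 [ 0.61  -0.096  0.271]
 [ 0.62  -0.099  0.272]
 [ 0.632 -0.106  0.272]
 [ 0.643 -0.107  0.269]
 [ 0.656 -0.109  0.269]
 [ 0.665 -0.116  0.27 ]
 [ 0.668 -0.131  0.292]
 [ 0.67  -0.134  0.293]
 [ 0.671 -0.125  0.293]
 [ 0.676 -0.134  0.294]
 [ 0.677 -0.156  0.273]
 [ 0.679 -0.146  0.276]
 [ 0.681 -0.145  0.263]
 [ 0.684 -0.148  0.256]]
```

View pics/cr1.png

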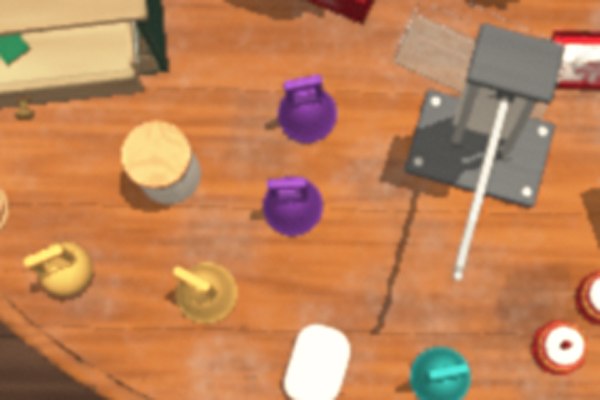

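View pics/cr2.png

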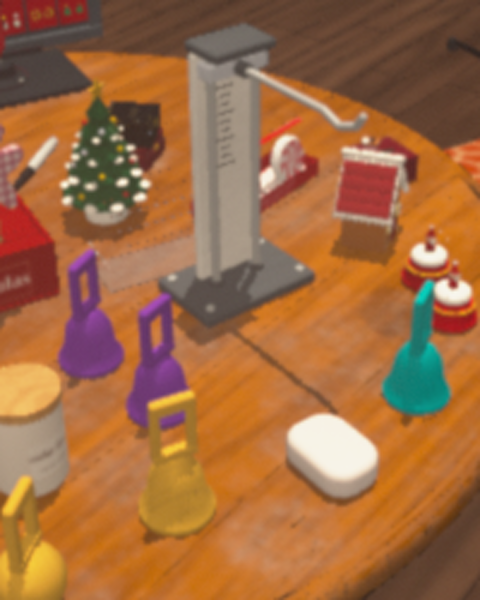

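```bash
python3 - <<'E'
import numpy as np,cv2
from h import cloud
def L(n):
    z=np.load('/tmp/%s1.npz'%n); return {k:z[k] for k in z}
A,B=cloud(L('top')),cloud(L('scene'))
for nm,W,bx in(('top',A,(238,255,266,280)),('sc',B,(278,310,310,375))):
    l,t,r,b=bx;P=W[t:b,l:r].reshape(-1,3);P=P[(P[:,2]>.08)&(P[:,2]<.14)&(np.hypot(P[:,0]-.527,P[:,1]-.176)<.04)]
    print(nm,len(P),cv2.minAreaRect((P[:,:2]*1000).astype(np.float32)),np.median(P[:,2]))
    if nm=='sc':
        c,s,v=np.linalg.svd(P[:,:2]-P[:,:2].mean(0),full_matrices=False);print(np.degrees(np.arctan2(v[0,1],v[0,0])),s)
for W,bx in((A,(340,180,385,268)),(B,(325,165,376,210))):
    l,t,r,b=bx;P=W[t:b,l:r].reshape(-1,3);P=P[(P[:,2]>.255)&(P[:,2]<.29)&(P[:,0]<.66)&(abs(P[:,1]+.095)<.04)]
    vx,vy,x0,y0=cv2.fitLine(P[:,:2].astype(np.float32),cv2.DIST_HUBER,0,.01,.01).ravel()
    print('hook',len(P),np.degrees(np.arctan2(vy,vx)),x0,y0, 'y at .541',y0+vy/vx*(.541-x0),'minx',P[:,0].min())
    for x in np.arange(.5,.66,.01):
        q=P[abs(P[:,0]-x)<.005]
        if len(q):print(round(x,2),np.round(np.median(q,0),4),len(q),end=' | ')
    print()
E
```

```text
top 81 ((528.6018676757812, 173.7127685546875), (40.554534912109375, 9.810157775878906), 63.47245788574219) 0.12129144180169565
sc 272 ((526.8341064453125, 175.70115661621094), (40.185401916503906, 12.158926010131836), 64.10763549804688) 0.11273076693506792
62.59151045896897 [0.22715808 0.04156626]
hook 252 -14.781707 0.5856319 -0.09466184 y at .541 -0.082884826 minx 0.5111585850522654
0.51 [ 0.513  -0.076   0.2835] 10 | 0.52 [ 0.5206 -0.077   0.275 ] 12 | 0.53 [ 0.5305 -0.0796  0.2688] 16 | 0.54 [ 0.5404 -0.0825  0.2646] 18 | 0.55 [ 0.5506 -0.0854  0.266 ] 16 | 0.56 [ 0.5589 -0.088   0.2697] 18 | 0.57 [ 0.5699 -0.0901  0.271 ] 19 | 0.58 [ 0.5813 -0.0941  0.2704] 17 | 0.59 [ 0.59   -0.0964  0.2711] 17 | 0.6 [ 0.5993 -0.0986  0.2711] 16 | 0.61 [ 0.6097 -0.1008  0.2725] 17 | 0.62 [ 0.6199 -0.1034  0.2707] 18 | 0.63 [ 0.6305 -0.1065  0.2719] 16 | 0.64 [ 0.6398 -0.1096  0.2718] 17 | 0.65 [ 0.6496 -0.1121  0.2716] 16 | 0.66 [ 0.6578 -0.112   0.2726] 9 | 
hook 196 -14.505617 0.58493805 -0.09159694 y at .541 -0.08022919 minx 0.5086605909232608
0.51 [ 0.5117 -0.0731  0.2804] 18 | 0.52 [ 0.5189 -0.0736  0.2708] 15 | 0.53 [ 0.5293 -0.0766  0.266 ] 11 | 0.54 [ 0.5388 -0.0789  0.2645] 17 | 0.55 [ 0.551  -0.083   0.2663] 15 | 0.56 [ 0.5601 -0.0849  0.2706] 15 | 0.57 [ 0.5703 -0.0868  0.2711] 10 | 0.58 [ 0.5798 -0.0903  0.2711] 12 | 0.59 [ 0.5906 -0.0931  0.2703] 14 | 0.6 [ 0.6005 -0.0951  0.271 ] 10 | 0.61 [ 0.61   -0.0972  0.271 ] 13 | 0.62 [ 0.6204 -0.0999  0.2711] 12 | 0.63 [ 0.6304 -0.1048  0.2717] 10 | 0.64 [ 0.6403 -0.1062  0.2712] 10 | 0.65 [ 0.6499 -0.1088  0.2705] 10 | 0.66 [ 0.6579 -0.112   0.2714] 4 |
```

>>> send_rows --deltas '[{"dp": [0.09,0.2,0.17],"rotation": [0,0,0.15]},{"dp": [0.19,0.4,0.34],"rotation": [0,0,0.3]},{"dp": [0.28,0.6,0.5],"rotation": [0,0,0.45]},{"dp": [0.38,0.8,0.67],"rotation": [0,0,0.6]},{"dp": [0.47,1,0.83],"rotation": [0,0,0.76]}]' --fingers -1

```text
clock: 1.17
position: [0.2458, -0.422, 0.351]
ee_rot: [0.0, 0.936, 0.351, 0.0]
contact_force: [1.3, -0.2, -0.4]
width: 0.0851
```

>>> send_rows --deltas '[{"dp": [0.12,0.25,0],"rotation": [0,0,0.19]},{"dp": [0.24,0.5,0],"rotation": [0,0,0.38]},{"dp": [0.35,0.75,0],"rotation": [0,0,0.57]},{"dp": [0.47,1,0],"rotation": [0,0,0.76]}]'

```text
clock: 1.5
position: [0.302, -0.3016, 0.3502]
ee_rot: [0.0, 0.853, 0.522, 0.0]
contact_force: [1.1, 0.1, -0.8]
width: 0.0852
```

>>> send_rows --deltas '[{"dp": [0.12,0.25,0],"rotation": [0,0,0.19]},{"dp": [0.24,0.5,0],"rotation": [0,0,0.38]},{"dp": [0.35,0.75,0],"rotation": [0,0,0.57]},{"dp": [0.47,1,0],"rotation": [0,0,0.76]}]'

```text
clock: 1.83
position: [0.3583, -0.1815, 0.3502]
ee_rot: [0.0, 0.739, 0.674, 0.0]
contact_force: [0.3, -0.5, 0.5]
width: 0.0852
```

>>> send_rows --deltas '[{"dp": [0.12,0.25,0],"rotation": [0,0,0.19]},{"dp": [0.24,0.5,0],"rotation": [0,0,0.38]},{"dp": [0.35,0.75,0],"rotation": [0,0,0.57]},{"dp": [0.47,1,0],"rotation": [0,0,0.76]}]'

```text
clock: 2.17
position: [0.4147, -0.0615, 0.3502]
ee_rot: [0.0, 0.598, 0.801, 0.0]
contact_force: [0.4, 0.3, 0.2]
width: 0.0854
```

>>> send_rows --deltas '[{"dp": [0.12,0.25,0],"rotation": [0,0,0.19]},{"dp": [0.24,0.5,0],"rotation": [0,0,0.38]},{"dp": [0.35,0.75,0],"rotation": [0,0,0.57]},{"dp": [0.47,1,0],"rotation": [0,0,0.76]}]'

```text
clock: 2.5
position: [0.4711, 0.0586, 0.3501]
ee_rot: [0.0, 0.436, 0.9, 0.0]
contact_force: [0.5, -0.4, 0.2]
width: 0.0852
```

>>> send_rows --deltas '[{"dp": [0.12,0.25,0],"rotation": [0,0,0.19]},{"dp": [0.24,0.5,-0.2],"rotation": [0,0,0.38]},{"dp": [0.35,0.75,-0.5],"rotation": [0,0,0.57]},{"dp": [0.47,1,-0.8],"rotation": [0,0,0.76]},{"dp": [0.47,1,-0.8],"rotation": [0,0,0.76]},{"dp": [0.47,1,-0.8],"rotation": [0,0,0.76]}]'

```text
clock: 3.0
position: [0.5262, 0.1784, 0.2504]
ee_rot: [-0.003, 0.26, 0.966, -0.001]
contact_force: [-0.4, -0.1, -0.2]
width: 0.0853
```

```bash
python3 - <<'E'
from h import *
d=cam('wrist'); save(d,'w2.png'); W=cloud(d)
P=W.reshape(-1,3); m=(P[:,2]>.085)&(P[:,2]<.14)&(np.hypot(P[:,0]-.5275,P[:,1]-.175)<.035); P=P[m]
print(len(P)); T=P[P[:,2]>.115]
print(cv2.minAreaRect((P[:,:2]*1000).astype(np.float32)),cv2.minAreaRect((T[:,:2]*1000).astype(np.float32)),np.median(T[:,2]),len(T))
c,s,v=np.linalg.svd(T[:,:2]-T[:,:2].mean(0),full_matrices=False);print(np.degrees(np.arctan2(v[0,1],v[0,0])),s,T.mean(0))
s=monitor.get_state();print(s['position'],s['contact_force'],s['qpos'])
E
```

```text
1370
((525.907470703125, 175.91859436035156), (39.706790924072266, 10.630248069763184), 63.14430236816406) ((525.94287109375, 175.89988708496094), (39.69422149658203, 10.594277381896973), 63.03047561645508) 0.12114693610318712 1039
-116.79102076911575 [0.36234356 0.0928366 ] [0.52509991 0.17648902 0.12076947]
[0.52674029 0.1770729  0.2527106 ] [ 0.01299379 -0.74799013  0.55570897] [ 1.99497811e-01  2.47376441e-01  1.53910358e+00 -6.72099779e-04
  1.35864645e+00 -8.44693541e-01]
```

View pics/w2.png

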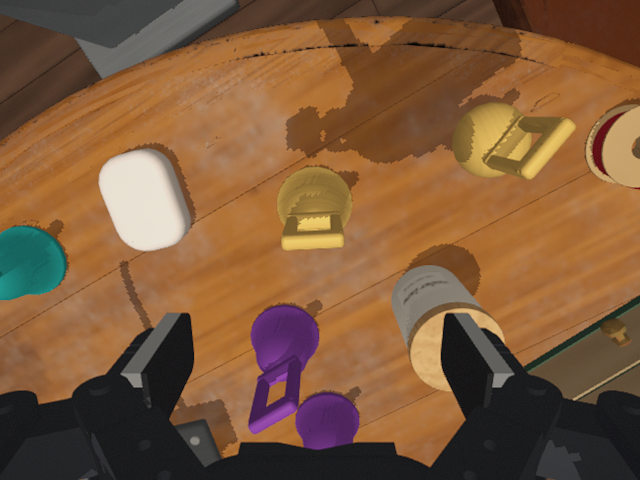

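```bash
cat >> h.py <<'E'
def fz(n=16):
    F=[]
    for i in range(n):
        eyes.get_image('wrist'); F.append(monitor.get_state()['contact_force'])
    F=np.array(F); print('F',F.mean(0).round(3),'sd',F.std(0).round(3),'se',(F.std(0)/n**.5).round(3)); s=monitor.get_state(); print(s['clock'],s['position'],s['width']); return F
E
python3 -c "
from h import *
fz(12)"
```

```text
F [-0.174 -0.328  0.11 ] sd [0.554 0.474 0.395] se [0.16  0.137 0.114]
3.65 [0.52735237 0.17664379 0.254235  ] 0.08566441344605333
```

>>> send_rows --deltas '[{"dp": [-0.007,-0.012,-0.25],"rotation": [0,0,0.115]},{"dp": [-0.007,-0.012,-0.5],"rotation": [0,0,0.115]},{"dp": [-0.007,-0.012,-0.7],"rotation": [0,0,0.115]},{"dp": [-0.007,-0.012,-0.75],"rotation": [0,0,0.115]},{"dp": [-0.007,-0.012,-0.75],"rotation": [0,0,0.115]}]'

```text
clock: 4.07
position: [0.5252, 0.1752, 0.1621]
ee_rot: [-0.002, 0.233, 0.973, -0.001]
contact_force: [-0.5, -0.2, 0.4]
width: 0.0856
```

```bash
python3 - <<'E'
from h import *
d=cam('wrist'); save(d,'w3.png'); s=monitor.get_state(); print(s['position'],s['ee_rot'],s['clock'])
E
```

```text
[0.52653149 0.17547635 0.16383517] [-3.93667007e-04  2.32505108e-01  9.72595087e-01 -1.31591063e-04] 4.1167
```

View pics/w3.png

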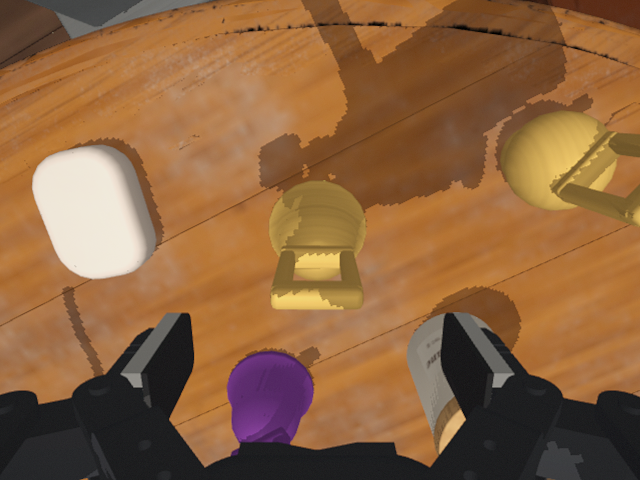

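```bash
python3 - <<'E'
import numpy as np
from h import cloud
z=np.load('/tmp/top1.npz'); a={k:z[k] for k in z}; W=cloud(a)
for n,(l,t,r,b) in dict(candle=(215,195,252,236),purple=(274,218,302,246)).items():
    P=W[t:b,l:r].reshape(-1,3);P=P[P[:,2]>.03];print(n,P.min(0),P.max(0))
for s in (1,-1): print(np.array([.5265,.1755])+s*.057*np.array([.452,.892]))
E
```

```text
candle [0.62603825 0.18457794 0.0307252 ] [0.69682125 0.25451548 0.1049012 ]
purple [0.60248096 0.05910229 0.03024021] [0.64272856 0.10474864 0.12559533]
[0.552264 0.226344]
[0.500736 0.124656]
```

>>> send_rows --deltas '[{"dp": [0,0,-0.2],"rotation": [0,0,0]},{"dp": [0,0,-0.38],"rotation": [0,0,0]},{"dp": [0,0,-0.425],"rotation": [0,0,0]},{"dp": [0,0,-0.425],"rotation": [0,0,0]},{"dp": [0,0,-0.425],"rotation": [0,0,0]}]'

```text
clock: 4.53
position: [0.5277, 0.1757, 0.1144]
ee_rot: [0.001, 0.232, 0.973, 0.001]
contact_force: [-0.1, 1.3, 0.7]
width: 0.0853
```

>>> send_rows --deltas '[{"dp": [0,0,0],"rotation": [0,0,0]},{"dp": [0,0,0],"rotation": [0,0,0]},{"dp": [0,0,0],"rotation": [0,0,0]},{"dp": [0,0,0],"rotation": [0,0,0]},{"dp": [0,0,0],"rotation": [0,0,0]},{"dp": [0,0,0],"rotation": [0,0,0]},{"dp": [0,0,0],"rotation": [0,0,0]},{"dp": [0,0,0],"rotation": [0,0,0]},{"dp": [0,0,0],"rotation": [0,0,0]},{"dp": [0,0,0],"rotation": [0,0,0]}]' --fingers 1 --grip_force 40

```text
clock: 5.37
position: [0.5269, 0.1752, 0.1139]
ee_rot: [0.001, 0.232, 0.973, 0.0]
contact_force: [-1.2, -1.6, 6.1]
width: 0.0393
```

```bash
python3 - <<'E'
from h import *
d=cam('wrist'); save(d,'w4.png'); s=monitor.get_state(); print(s['position'],s['contact_force'],s['width'],s['clock'])
E
```

```text
[0.52685304 0.17521585 0.11390028] [-1.7778685  -1.76035801  5.17166261] 0.03927974839108629 5.4167
```

View pics/w4.png

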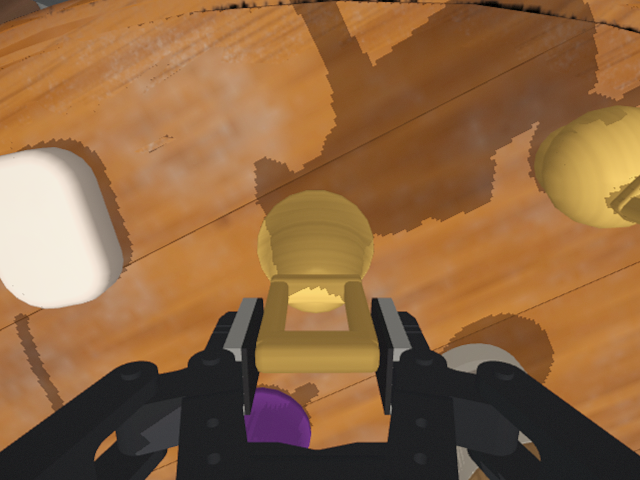

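>>> send_rows --deltas '[{"dp": [0,0,0.05],"rotation": [0,0,0]},{"dp": [0,0,0.2],"rotation": [0,0,0]},{"dp": [0,0,0.4],"rotation": [0,0,0]},{"dp": [0,0,0.6],"rotation": [0,0,0]},{"dp": [0,0,0.75],"rotation": [0,0,0]},{"dp": [0,0,0.75],"rotation": [0,0,0]}]'

```text
clock: 5.92
position: [0.5284, 0.176, 0.2062]
ee_rot: [0.003, 0.232, 0.973, 0.002]
contact_force: [1.4, 0.1, -4.6]
width: 0.039
```

>>> send_rows --deltas '[{"dp": [0,0,0.2],"rotation": [0,0,0]},{"dp": [0,0,0.4],"rotation": [0,0,0]},{"dp": [0,0,0.6],"rotation": [0,0,0]},{"dp": [0,0,0.75],"rotation": [0,0,0]},{"dp": [0,0,0.79],"rotation": [0,0,0]},{"dp": [0,0,0.79],"rotation": [0,0,0]}]'

```text
clock: 6.42
position: [0.5267, 0.1756, 0.2975]
ee_rot: [0.0, 0.232, 0.973, 0.0]
contact_force: [0.5, 0.3, -5.1]
width: 0.0394
```

```bash
python3 - <<'E'
from h import *
d=cam('wrist'); save(d,'w5.png');d=cam('scene'); save(d,'s5.png'); fz(14)
E
```

```text
F [ 0.021 -0.213 -4.83 ] sd [0.321 0.649 0.397] se [0.086 0.173 0.106]
7.2167 [0.52649655 0.17546485 0.29780298] 0.03933231864602095
```

View pics/s5.png

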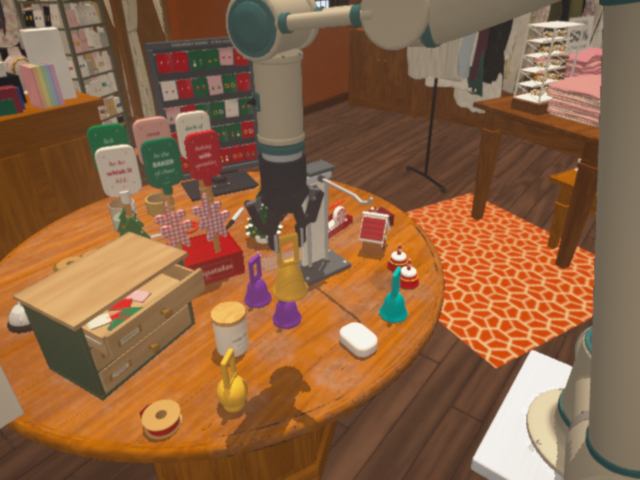

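>>> send_rows --deltas '[{"dp": [-0.05,-0.15,0],"rotation": [0,0,0.03]},{"dp": [-0.1,-0.4,0],"rotation": [0,0,0.1]},{"dp": [-0.17,-0.7,0],"rotation": [0,0,0.16]},{"dp": [-0.24,-0.99,0],"rotation": [0,0,0.215]}]'

```text
clock: 7.55
position: [0.4973, 0.0557, 0.2977]
ee_rot: [0.0, 0.178, 0.984, -0.0]
contact_force: [0.9, -1.8, -5.9]
width: 0.0393
```

>>> send_rows --deltas '[{"dp": [-0.07,-0.29,0],"rotation": [0,0,0.06]},{"dp": [-0.14,-0.58,0],"rotation": [0,0,0.12]},{"dp": [-0.2,-0.83,0],"rotation": [0,0,0.18]},{"dp": [-0.24,-0.99,0],"rotation": [0,0,0.215]},{"dp": [-0.24,-0.99,0],"rotation": [0,0,0.215]},{"dp": [-0.24,-0.99,0],"rotation": [0,0,0.215]},{"dp": [-0.24,-0.99,0],"rotation": [0,0,0.215]}]'

```text
clock: 8.13
position: [0.469, -0.0618, 0.2979]
ee_rot: [0.0, 0.127, 0.992, 0.001]
contact_force: [0.2, -0.9, -5.2]
width: 0.0392
```

```bash
python3 - <<'E'
from h import *
d=cam('wrist'); save(d,'w6.png');s=monitor.get_state();print(s['position'],s['ee_rot'])
W=cloud(d);np.save('/tmp/w6.npy',W)
p=s['position']; th=np.radians(165.4-180); ex=np.array([np.cos(th),np.sin(th)]); ey=np.array([-ex[1],ex[0]])
D=W-p; X=D[...,0]*ex[0]+D[...,1]*ex[1]; Y=D[...,0]*ey[0]+D[...,1]*ey[1]; Z=D[...,2]
c=d['color'].astype(int); gold=(c[...,0]-c[...,2]>60)&(c[...,1]-c[...,2]>35)
m=gold&(abs(X)<.015)&(abs(Y)<.024)&(Z>-.06)&(Z<.03)
print('frame',m.sum(),'x',np.percentile(X[m],[1,50,99]),'y',np.percentile(Y[m],[1,50,99]),'z',np.percentile(Z[m],[1,50,99]))
t=m&(Z>.0); print('top',t.sum(),X[t].min(),X[t].max(),Y[t].min(),Y[t].max(),np.percentile(Z[t],[50,95]))
h=(abs(Y)<.05)&(X>.025)&(X<.2)&(W[...,2]>.24)&(W[...,2]<.31)
Q=np.stack([X[h],Y[h],W[...,2][h]],-1);print('hook',len(Q)); 
for x in np.arange(.03,.2,.005):
    q=Q[abs(Q[:,0]-x)<.0025]
    if len(q):print(round(x,3),np.round(np.median(q,0),4),q[:,1].min().round(4),q[:,1].max().round(4),q[:,2].max().round(4),len(q))
d=cam('scene'); save(d,'s6.png');cv2.imwrite('pics/s6c.png',cv2.resize(d['color'][120:320,220:460,::-1],None,fx=3,fy=3,interpolation=2)); 
np.savez('/tmp/scene6.npz',**{k:d[k] for k in('color','depth','mtx','R','t')})
d=cam('top');np.savez('/tmp/top6.npz',**{k:d[k] for k in('color','depth','mtx','R','t')}); save(d,'t6.png')
E
```

```text
[ 0.46905262 -0.06143094  0.29781944] [1.40607590e-04 1.26619500e-01 9.91951256e-01 4.33554606e-04]
frame 10758 x [-0.01387916 -0.004706    0.01150781] y [-0.0177721   0.00116624  0.02050681] z [-0.05899783 -0.00719209  0.00896027]
top 4560 -0.0061694329948607865 0.010176021318375472 -0.018136985599140294 0.02108794407709071 [0.00730664 0.0087305 ]
hook 682
0.04 [ 0.0413 -0.0017  0.2812] -0.0056 0.0015 0.284 186
0.045 [ 0.0441 -0.0017  0.2824] -0.0057 0.0019 0.2846 192
0.05 [ 0.0485 -0.0015  0.2673] -0.0055 0.002 0.2721 15
0.055 [0.0574 0.0013 0.2681] 0.0007 0.002 0.2694 2
0.06 [ 0.0603 -0.0015  0.2683] -0.0056 0.002 0.2701 98
0.065 [ 0.0651 -0.002   0.2666] -0.0057 0.002 0.2684 115
0.07 [ 0.0694 -0.0007  0.2645] -0.0058 0.002 0.2666 69
0.075 [0.0738 0.002  0.2607] -0.0059 0.002 0.2615 5
```

View pics/w6.png

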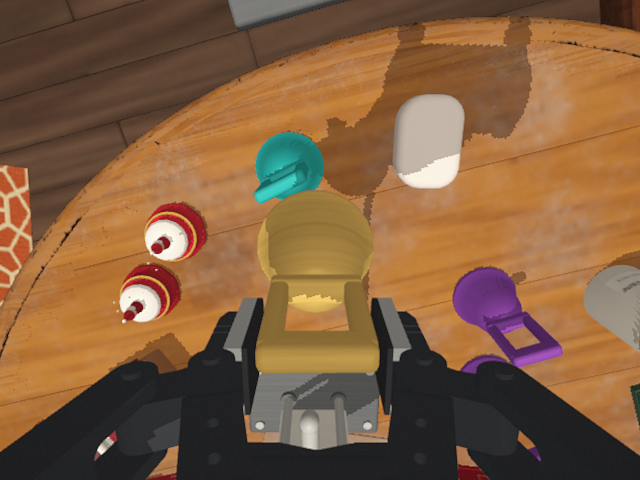

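View pics/s6c.png

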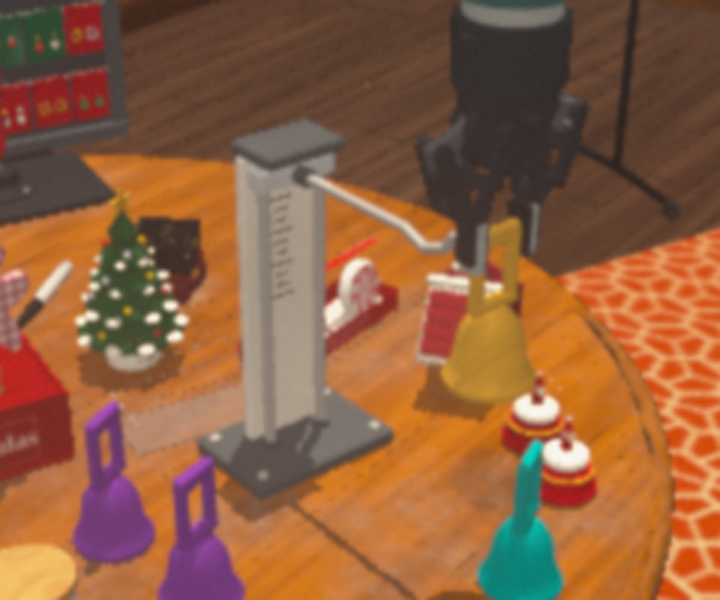

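>>> send_rows --deltas '[{"dp": [0,-0.024,0],"rotation": [0,0,0]},{"dp": [0.05,-0.039,0],"rotation": [0,0,0]},{"dp": [0.12,-0.057,0],"rotation": [0,0,0]},{"dp": [0.19,-0.075,0],"rotation": [0,0,0]},{"dp": [0.26,-0.093,0],"rotation": [0,0,0]},{"dp": [0.33,-0.112,0],"rotation": [0,0,0]},{"dp": [0.4,-0.13,0],"rotation": [0,0,0]},{"dp": [0.47,-0.148,0],"rotation": [0,0,0]},{"dp": [0.54,-0.166,0],"rotation": [0,0,0]},{"dp": [0.562,-0.172,0],"rotation": [0,0,0]},{"dp": [0.562,-0.172,0],"rotation": [0,0,0]}]'

```text
clock: 9.2
position: [0.5373, -0.0831, 0.2974]
ee_rot: [-0.0, 0.127, 0.992, 0.0]
contact_force: [-0.1, -0.4, -4.6]
width: 0.0392
```

```bash
python3 - <<'E'
from h import *
d=cam('wrist'); save(d,'w7.png');s=monitor.get_state();print(s['position'],s['contact_force'],s['clock'])
W=cloud(d)
p=s['position']; th=np.radians(-14.6); ex=np.array([np.cos(th),np.sin(th)]); ey=np.array([-ex[1],ex[0]])
D=W-p; X=D[...,0]*ex[0]+D[...,1]*ex[1]; Y=D[...,0]*ey[0]+D[...,1]*ey[1]; Z=W[...,2]
c=d['color'].astype(int); g=(c.max(-1)-c.min(-1)<40)
for a,b in((-.05,-.035),(-.035,-.025),(-.025,-.01),(-.01,.0),(.01,.03),(.03,.1)):
    h=g&(abs(Y)<.011)&(X>a)&(X<b)&(Z>.25)&(Z<.295)
    if h.sum():print(a,h.sum(),X[h].min(),X[h].max(),Y[h].min(),Y[h].max(),np.percentile(Z[h],[2,50,98]))
d=cam('scene'); cv2.imwrite('pics/s7c.png',cv2.resize(d['color'][120:320,220:460,::-1],None,fx=3,fy=3,interpolation=2))
fz(8)
E
```

```text
[ 0.5364374  -0.08284387  0.2974528 ] [-0.65617549 -0.46401843 -4.37931026] 9.25
-0.035 321 -0.03055981942204 -0.025001799480805956 -0.0017174315868452028 0.00563873738708677 [0.28019357 0.28266278 0.28449179]
-0.025 472 -0.0248894652614877 -0.010004764412111107 -0.0017366841168330559 0.005801188962211419 [0.26681622 0.27081381 0.28335397]
-0.01 394 -0.00999555659540214 -9.080330842707466e-06 -0.001977986426979483 0.009529433512765775 [0.26382336 0.26677597 0.29305445]
0.01 138 0.01000133450956698 0.029982218905564243 -0.0019469709453726921 0.0055449421476344634 [0.26325907 0.2708423  0.27244163]
0.03 1286 0.030001955142068118 0.06707305778943465 -0.0021509220995376555 0.005640235501879236 [0.26852633 0.27103191 0.27243763]
F [ 0.055 -0.137 -4.934] sd [0.232 0.793 0.611] se [0.082 0.28  0.216]
9.7 [ 0.53612839 -0.08272728  0.29788245] 0.03913085118001991
```

View pics/w7.png

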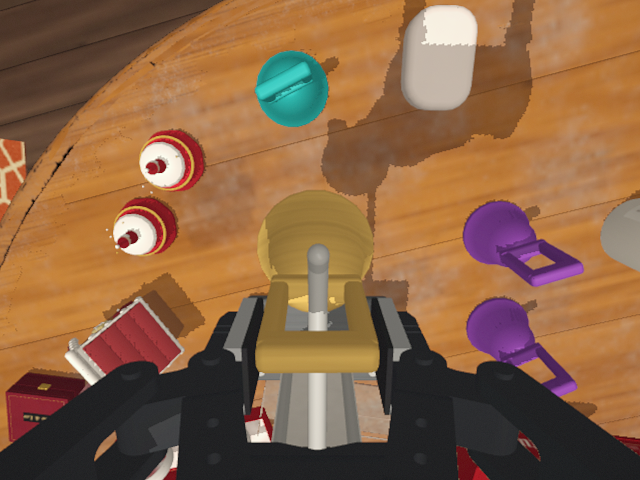

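View pics/s7c.png

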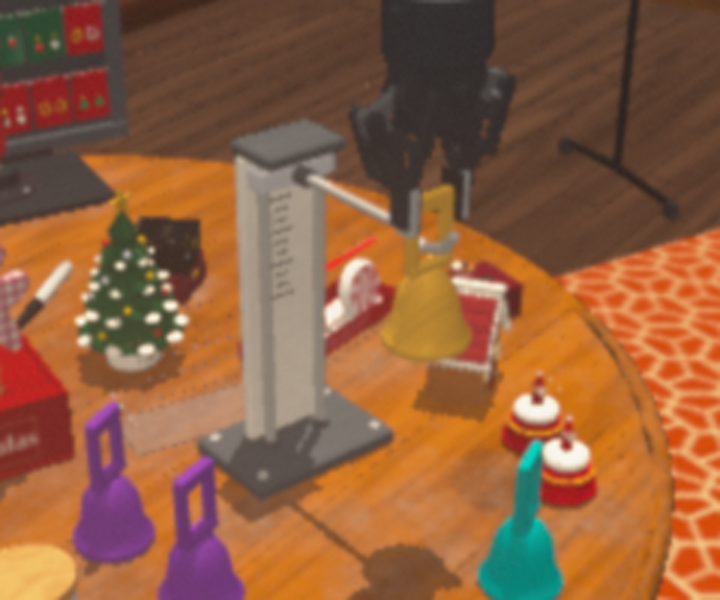

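>>> send_rows --deltas '[{"dp": [0.012,-0.003,-0.03],"rotation": [0,0,0]},{"dp": [0.012,-0.003,-0.07],"rotation": [0,0,0]},{"dp": [0.012,-0.003,-0.11],"rotation": [0,0,0]},{"dp": [0.012,-0.003,-0.14],"rotation": [0,0,0]},{"dp": [0.012,-0.003,-0.16],"rotation": [0,0,0]},{"dp": [0.012,-0.003,-0.17],"rotation": [0,0,0]},{"dp": [0.012,-0.003,-0.18],"rotation": [0,0,0]},{"dp": [0.012,-0.003,-0.18],"rotation": [0,0,0]}]'

```text
clock: 10.37
position: [0.5377, -0.0831, 0.2759]
ee_rot: [-0.0, 0.127, 0.992, 0.0]
contact_force: [-0.0, -0.6, -4.7]
width: 0.0392
```

>>> send_rows --deltas '[{"dp": [0,0,-0.008],"rotation": [0,0,0]},{"dp": [0,0,-0.016],"rotation": [0,0,0]},{"dp": [0,0,-0.024],"rotation": [0,0,0]},{"dp": [0,0,-0.032],"rotation": [0,0,0]},{"dp": [0,0,-0.04],"rotation": [0,0,0]},{"dp": [0,0,-0.048],"rotation": [0,0,0]},{"dp": [0,0,-0.056],"rotation": [0,0,0]},{"dp": [0,0,-0.064],"rotation": [0,0,0]},{"dp": [0,0,-0.072],"rotation": [0,0,0]},{"dp": [0,0,-0.08],"rotation": [0,0,0]},{"dp": [0,0,-0.088],"rotation": [0,0,0]},{"dp": [0,0,-0.096],"rotation": [0,0,0]}]'

```text
clock: 11.37
position: [0.5378, -0.0831, 0.2646]
ee_rot: [0.0, 0.127, 0.992, 0.0]
contact_force: [-0.5, 0.4, -4.4]
width: 0.039
```

>>> send_rows --deltas '[{"dp": [0,0,-0.01],"rotation": [0,0,0]},{"dp": [0,0,-0.02],"rotation": [0,0,0]},{"dp": [0,0,-0.03],"rotation": [0,0,0]},{"dp": [0,0,-0.04],"rotation": [0,0,0]},{"dp": [0,0,-0.05],"rotation": [0,0,0]},{"dp": [0,0,-0.06],"rotation": [0,0,0]},{"dp": [0,0,-0.07],"rotation": [0,0,0]},{"dp": [0,0,-0.08],"rotation": [0,0,0]},{"dp": [0,0,-0.09],"rotation": [0,0,0]},{"dp": [0,0,-0.1],"rotation": [0,0,0]},{"dp": [0,0,-0.11],"rotation": [0,0,0]},{"dp": [0,0,-0.12],"rotation": [0,0,0]}]'

```text
clock: 12.37
position: [0.5378, -0.0832, 0.2501]
ee_rot: [0.0, 0.127, 0.992, 0.0]
contact_force: [-0.9, 0.2, -3.0]
width: 0.0392
```

```bash
python3 - <<'E'
from h import *
d=cam('wrist'); save(d,'w8.png')
d=cam('scene'); cv2.imwrite('pics/s8c.png',cv2.resize(d['color'][120:320,220:460,::-1],None,fx=3,fy=3,interpolation=2))
fz(14)
E
```

```text
F [-0.408  0.145 -2.835] sd [0.607 0.482 0.451] se [0.162 0.129 0.121]
13.1667 [ 0.53778773 -0.08313827  0.25023342] 0.03900044996576219
```

View pics/s8c.png

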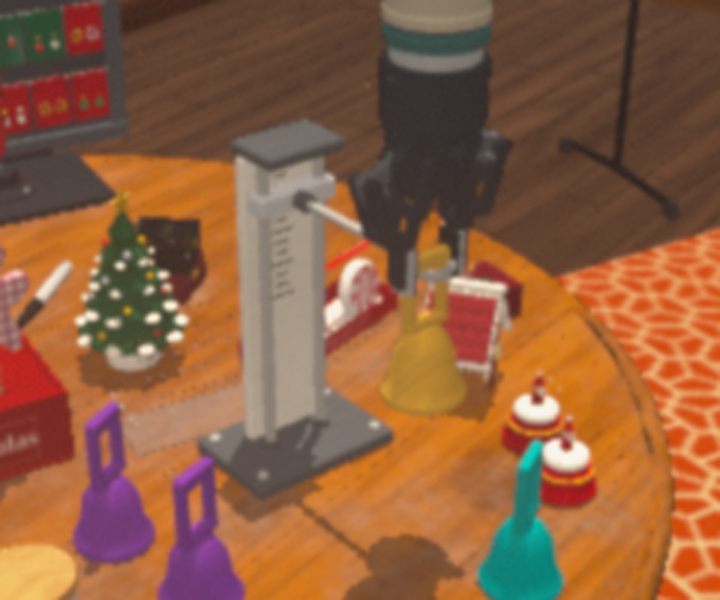

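View pics/w8.png

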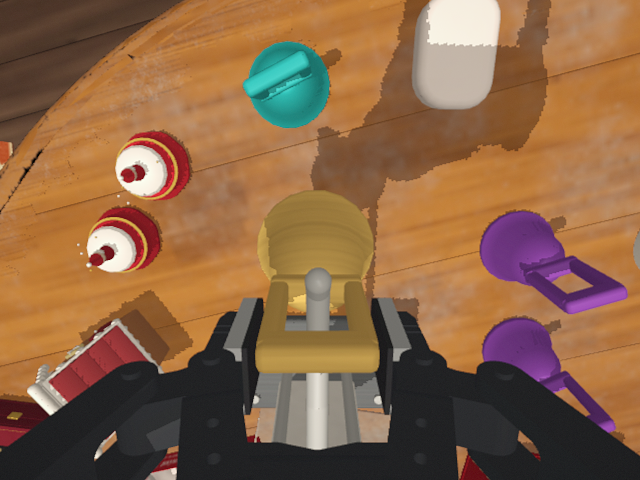

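>>> send_rows --deltas '[{"dp": [0,0,-0.01],"rotation": [0,0,0]},{"dp": [0,0,-0.02],"rotation": [0,0,0]},{"dp": [0,0,-0.03],"rotation": [0,0,0]},{"dp": [0,0,-0.04],"rotation": [0,0,0]},{"dp": [0,0,-0.05],"rotation": [0,0,0]},{"dp": [0,0,-0.06],"rotation": [0,0,0]},{"dp": [0,0,-0.07],"rotation": [0,0,0]},{"dp": [0,0,-0.08],"rotation": [0,0,0]},{"dp": [0,0,-0.09],"rotation": [0,0,0]},{"dp": [0,0,-0.1],"rotation": [0,0,0]},{"dp": [0,0,-0.11],"rotation": [0,0,0]},{"dp": [0,0,-0.12],"rotation": [0,0,0]}]'

```text
clock: 14.17
position: [0.5379, -0.0832, 0.2358]
ee_rot: [0.0, 0.127, 0.992, 0.0]
contact_force: [-0.6, -0.4, -2.8]
width: 0.0394
```

>>> send_rows --deltas '[{"dp": [0,0,-0.01],"rotation": [0,0,0]},{"dp": [0,0,-0.02],"rotation": [0,0,0]},{"dp": [0,0,-0.03],"rotation": [0,0,0]},{"dp": [0,0,-0.04],"rotation": [0,0,0]},{"dp": [0,0,-0.05],"rotation": [0,0,0]},{"dp": [0,0,-0.06],"rotation": [0,0,0]},{"dp": [0,0,-0.07],"rotation": [0,0,0]},{"dp": [0,0,-0.08],"rotation": [0,0,0]},{"dp": [0,0,-0.09],"rotation": [0,0,0]},{"dp": [0,0,-0.1],"rotation": [0,0,0]},{"dp": [0,0,-0.11],"rotation": [0,0,0]},{"dp": [0,0,-0.12],"rotation": [0,0,0]}]'

```text
clock: 15.17
position: [0.5378, -0.0832, 0.2214]
ee_rot: [0.0, 0.127, 0.992, 0.0]
contact_force: [0.2, 0.7, -1.1]
width: 0.0391
```

```bash
python3 - <<'E'
from h import *
F=fz(50)
E
```

```text
F [ 0.612 -0.087 -0.852] sd [0.481 0.469 0.547] se [0.068 0.066 0.077]
17.6667 [ 0.53779844 -0.08315893  0.2214104 ] 0.03881620199280765
```

>>> send_rows --deltas '[{"dp": [0,0,-0.01],"rotation": [0,0,0]},{"dp": [0,0,-0.02],"rotation": [0,0,0]},{"dp": [0,0,-0.03],"rotation": [0,0,0]},{"dp": [0,0,-0.04],"rotation": [0,0,0]},{"dp": [0,0,-0.05],"rotation": [0,0,0]},{"dp": [0,0,-0.06],"rotation": [0,0,0]},{"dp": [0,0,-0.07],"rotation": [0,0,0]},{"dp": [0,0,-0.08],"rotation": [0,0,0]},{"dp": [0,0,-0.09],"rotation": [0,0,0]},{"dp": [0,0,-0.093],"rotation": [0,0,0]}]'

```text
clock: 18.5
position: [0.5378, -0.0832, 0.2101]
ee_rot: [-0.0, 0.127, 0.992, 0.0]
contact_force: [0.8, -0.2, -1.0]
width: 0.0389
```

```bash
python3 - <<'E'
from h import *
F=fz(120); print(F[:,2].reshape(6,-1).mean(1).round(3))
E
```

```text
F [ 0.726 -0.245 -0.036] sd [0.483 0.527 0.501] se [0.044 0.048 0.046]
24.5 [ 0.53776511 -0.08315086  0.21023928] 0.03925285336769373
[ 0.019  0.044  0.081 -0.156 -0.127 -0.079]
```

```bash
python3 - <<'E'
from h import *
d=cam('wrist'); save(d,'w9.png');s=monitor.get_state();W=cloud(d)
p=s['position']; th=np.radians(-14.6); ex=np.array([np.cos(th),np.sin(th)]); ey=np.array([-ex[1],ex[0]])
D=W-p; X=D[...,0]*ex[0]+D[...,1]*ex[1]; Y=D[...,0]*ey[0]+D[...,1]*ey[1]; Z=D[...,2]
c=d['color'].astype(int); gold=(c[...,0]-c[...,2]>60)&(c[...,1]-c[...,2]>35)
m=gold&(abs(X)<.02)&(abs(Y)<.017)&(Z>-.01)&(Z<.03)
for z in np.arange(-.008,.012,.002):
    q=m&(abs(Z-z)<.001)
    if q.sum():print('bar z',round(z,3),q.sum(),np.percentile(X[q],[1,50,99]).round(4))
g=(c.max(-1)-c.min(-1)<40)&(abs(Y)<.008)&(Z>-.03)&(Z<.02)
for x in np.arange(-.036,.07,.003):
    q=g&(abs(X-x)<.0015)
    if q.sum()>2:print('hook x',round(x,3),q.sum(),np.percentile(Z[q],[50,95]).round(4),Y[q].min().round(4),Y[q].max().round(4))
E
```

```text
bar z -0.008 88 [-0.0057 -0.005  -0.0033]
bar z -0.006 92 [-0.0068 -0.005  -0.0038]
bar z -0.004 122 [-0.0182 -0.005  -0.0042]
bar z -0.002 291 [-0.0059 -0.0052 -0.0045]
bar z 0.0 322 [-0.0059 -0.0052 -0.0044]
bar z 0.002 337 [-0.0059 -0.0052 -0.0043]
bar z 0.004 376 [-0.0059 -0.0051 -0.0041]
bar z 0.006 806 [-0.0057 -0.0044  0.0044]
bar z 0.008 2265 [-0.005  -0.0009  0.0038]
bar z 0.01 54 [-0.0046 -0.001   0.0015]
hook x -0.033 7 [0.0089 0.0102] 0.0015 0.0029
hook x -0.03 288 [0.0104 0.0121] -0.0017 0.0056
hook x -0.027 228 [0.0112 0.0127] -0.0017 0.0056
hook x -0.024 86 [0.0093 0.0113] -0.0015 0.0057
hook x -0.021 67 [0.0041 0.007 ] -0.0016 0.0056
hook x -0.018 93 [-0.0007  0.0021] -0.0017 0.0057
hook x -0.015 159 [-0.002  -0.0007] -0.0015 0.0058
hook x -0.012 144 [-0.0032 -0.0021] -0.0015 0.0055
hook x -0.009 147 [-0.0042 -0.0028] -0.0016 0.0055
hook x -0.006 144 [-0.0054 -0.0041] -0.0016 0.0056
hook x -0.003 45 [-0.0066 -0.0049] -0.0016 0.0057
hook x 0.012 84 [-0.0044 -0.0034] -0.0017 0.0053
hook x 0.015 200 [-0.0039 -0.0025] -0.0021 0.0054
hook x 0.018 211 [-0.0028 -0.0012] -0.0021 0.0054
hook x 0.021 201 [-0.0018 -0.0001] -0.0021 0.0054
hook x 0.024 177 [-0.0009  0.0005] -0.0021 0.0054
hook x 0.027 158 [-0.0006  0.0004] -0.0021 0.0054
hook x 0.03 151 [-0.0008  0.0003] -0.0021 0.0054
hook x 0.033 160 [-0.0008  0.0008] -0.0021 0.0054
hook x 0.036 148 [-0.0007  0.0002] -0.0022 0.0055
hook x 0.039 140 [-0.0008  0.0003] -0.0022 0.0055
hook x 0.042 25 [-0.0024 -0.0008] -0.0022 0.0055
```

View pics/w9.png

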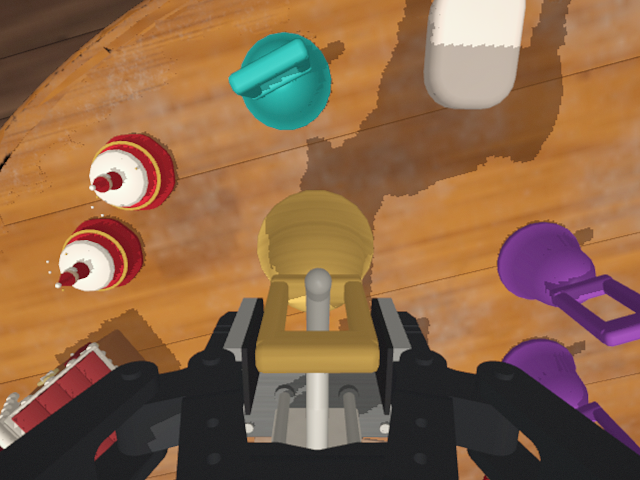

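>>> send_rows --deltas '[{"dp": [0.003,-0.001,0],"rotation": [0,0,0]},{"dp": [0.006,-0.002,-0.001],"rotation": [0,0,0]},{"dp": [0.009,-0.002,-0.002],"rotation": [0,0,0]},{"dp": [0.012,-0.003,-0.003],"rotation": [0,0,0]},{"dp": [0.012,-0.003,-0.003],"rotation": [0,0,0]},{"dp": [0.012,-0.003,-0.003],"rotation": [0,0,0]}]'

```text
clock: 25.05
position: [0.539, -0.0834, 0.2098]
ee_rot: [-0.0, 0.127, 0.992, 0.0]
contact_force: [-0.9, 0.3, 1.1]
width: 0.0389
```

```bash
python3 - <<'E'
from h import *
F=fz(80)
E
```

```text
F [-0.876  0.358 -0.077] sd [0.55  0.523 0.608] se [0.062 0.058 0.068]
29.05 [ 0.53920123 -0.08350744  0.20986895] 0.0392041315840107
```

>>> send_rows --deltas '[{"dp": [-0.003,0.001,0],"rotation": [0,0,0]},{"dp": [-0.005,0.001,0],"rotation": [0,0,0]},{"dp": [-0.005,0.001,0],"rotation": [0,0,0]},{"dp": [-0.005,0.001,0],"rotation": [0,0,0]}]'

```text
clock: 29.38
position: [0.5391, -0.0835, 0.2101]
ee_rot: [0.001, 0.127, 0.992, 0.0]
contact_force: [1.2, -0.1, -0.1]
width: 0.0394
```

```bash
python3 - <<'E'
from h import *
F=fz(70)
E
```

```text
F [ 3.565 -0.329 -0.031] sd [1.21  0.565 0.48 ] se [0.145 0.068 0.057]
32.8833 [ 0.53869182 -0.0834059   0.20990923] 0.03899795267729489
```

```bash
python3 - <<'E'
from h import *
for k in range(3):
    F=fz(5)
E
```

```text
F [ 5.392 -0.793  0.438] sd [0.551 0.289 0.492] se [0.246 0.129 0.22 ]
33.1333 [ 0.53870765 -0.08341706  0.20993447] 0.03871669518771433
F [ 4.785 -0.566 -0.283] sd [0.427 0.3   0.341] se [0.191 0.134 0.153]
33.3833 [ 0.53869887 -0.08341579  0.20990267] 0.03911591516404239
F [ 4.89  -0.693 -0.679] sd [0.287 0.416 0.458] se [0.128 0.186 0.205]
33.6333 [ 0.53868929 -0.08339733  0.20990291] 0.03918539849868056
```

>>> send_rows --deltas '[{"dp": [0.002,-0.0005,0],"rotation": [0,0,0]},{"dp": [0.003,-0.001,0],"rotation": [0,0,0]},{"dp": [0.003,-0.001,0],"rotation": [0,0,0]},{"dp": [0.003,-0.001,0],"rotation": [0,0,0]}]'

```text
clock: 33.97
position: [0.5388, -0.0834, 0.2098]
ee_rot: [-0.0, 0.127, 0.992, 0.0]
contact_force: [3.5, -0.5, 0.1]
width: 0.0392
```

```bash
python3 - <<'E'
from h import *
for k in range(8):
    F=fz(6)
E
```

```text
F [ 4.224 -0.353 -0.131] sd [0.463 0.273 0.712] se [0.189 0.112 0.291]
34.2667 [ 0.53879023 -0.0834533   0.20982823] 0.03904012747193706
F [ 3.895 -0.311  0.05 ] sd [0.597 0.399 0.418] se [0.244 0.163 0.171]
34.5667 [ 0.53879576 -0.08343918  0.20984072] 0.03944404204468121
F [ 3.466 -0.183 -0.244] sd [0.475 0.18  0.516] se [0.194 0.074 0.21 ]
34.8667 [ 0.53882312 -0.08344122  0.20981728] 0.039254993380532364
F [ 3.149 -0.053 -0.241] sd [0.334 0.551 0.843] se [0.136 0.225 0.344]
35.1667 [ 0.53884899 -0.08348388  0.2098743 ] 0.03896207895059934
F [ 2.962 -0.245  0.101] sd [0.488 0.348 0.413] se [0.199 0.142 0.169]
35.4667 [ 0.53887707 -0.0834854   0.20985005] 0.039056657171619304
F [ 3.092  0.519 -0.024] sd [0.389 0.706 0.293] se [0.159 0.288 0.12 ]
35.7667 [ 0.53889641 -0.08348199  0.20986026] 0.03910723076469374
F [ 2.285  0.38  -0.115] sd [0.725 0.108 0.769] se [0.296 0.044 0.314]
36.0667 [ 0.53889096 -0.08348679  0.20986003] 0.03900842798777121
F [2.471 0.005 0.218] sd [0.406 0.541 0.377] se [0.166 0.221 0.154]
36.3667 [ 0.5389005  -0.08348282  0.20985389] 0.038921378848322676
```

>>> send_rows --deltas '[{"dp": [0.002,-0.0005,0],"rotation": [0,0,0]},{"dp": [0.002,-0.0005,0],"rotation": [0,0,0]}]'

```text
clock: 36.53
position: [0.539, -0.0835, 0.2098]
ee_rot: [-0.0, 0.127, 0.992, 0.0]
contact_force: [2.5, 0.2, 0.2]
width: 0.0392
```

```bash
python3 - <<'E'
from h import *
for k in range(6):
    F=fz(8)
E
```

```text
F [1.611 0.476 0.196] sd [0.583 0.628 0.464] se [0.206 0.222 0.164]
36.9333 [ 0.53896757 -0.08350875  0.20980767] 0.03913754027227851
F [ 1.205  0.373 -0.108] sd [0.285 0.657 0.682] se [0.101 0.232 0.241]
37.3333 [ 0.53905328 -0.08356055  0.20984644] 0.03923502243191436
F [0.791 0.705 0.327] sd [0.735 0.493 0.25 ] se [0.26  0.174 0.088]
37.7333 [ 0.53909005 -0.08352656  0.20985019] 0.03909959059417454
F [ 0.399  0.866 -0.012] sd [0.434 0.379 0.86 ] se [0.154 0.134 0.304]
38.1333 [ 0.53909002 -0.08353405  0.2098421 ] 0.03931046478967903
F [-0.137  0.635 -0.021] sd [0.495 0.505 0.41 ] se [0.175 0.179 0.145]
38.5333 [ 0.53910143 -0.0835435   0.20984308] 0.038993260263761355
F [-0.008  0.852  0.412] sd [0.72  0.531 0.462] se [0.254 0.188 0.163]
38.9333 [ 0.53915961 -0.08354545  0.20986678] 0.03921326899613588
```

>>> send_rows --deltas '[{"dp": [0,0,0],"rotation": [0,0,0]},{"dp": [0,0,0],"rotation": [0,0,0]},{"dp": [0,0,0],"rotation": [0,0,0]}]' --fingers 1 --grip_force 20

```text
clock: 39.18
position: [0.5391, -0.0835, 0.2098]
ee_rot: [-0.0, 0.127, 0.992, 0.0]
contact_force: [0.7, 0.6, -0.6]
width: 0.0392
```

>>> send_rows --deltas '[{"dp": [0,0,0],"rotation": [0,0,0]},{"dp": [0,0,0],"rotation": [0,0,0]},{"dp": [0,0,0],"rotation": [0,0,0]},{"dp": [0,0,0],"rotation": [0,0,0]},{"dp": [0,0,0],"rotation": [0,0,0]},{"dp": [0,0,0],"rotation": [0,0,0]}]' --fingers -0.3

```text
clock: 39.68
position: [0.5392, -0.0836, 0.2099]
ee_rot: [0.0, 0.127, 0.992, 0.0]
contact_force: [0.7, -0.4, 0.1]
width: 0.0556
```

```bash
python3 - <<'E'
from h import *
d=cam('wrist'); save(d,'w10.png')
d=cam('scene'); cv2.imwrite('pics/s10c.png',cv2.resize(d['color'][120:320,220:460,::-1],None,fx=3,fy=3,interpolation=2))
s=monitor.get_state();print(s['clock'],s['position'],s['width'],s['contact_force'])
E
```

```text
39.7833 [ 0.53922035 -0.08360367  0.20990403] 0.055186546362552366 [ 0.44429432 -0.65732827 -0.91271891]
```

View pics/w10.png

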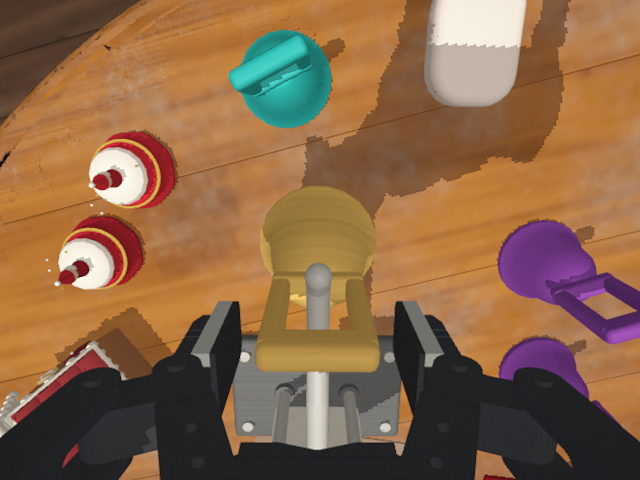

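View pics/s10c.png

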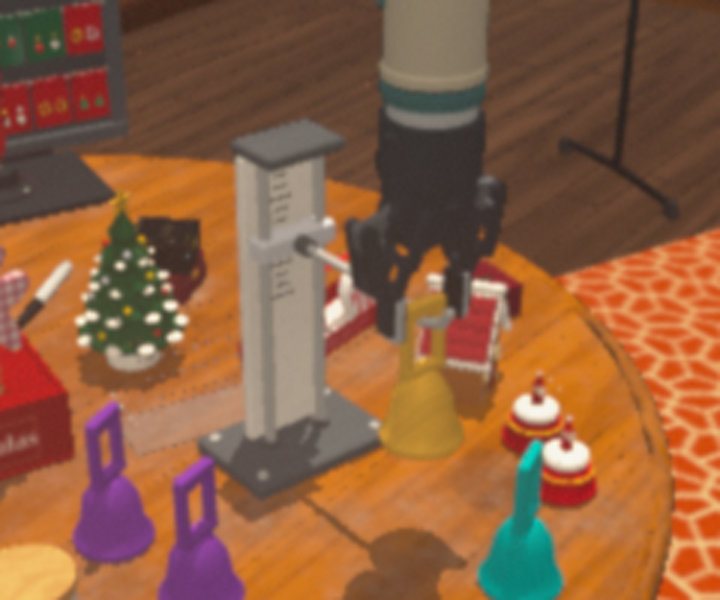

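>>> send_rows --deltas '[{"dp": [0,0,0],"rotation": [0,0,0]},{"dp": [0,0,0],"rotation": [0,0,0]},{"dp": [0,0,0],"rotation": [0,0,0]},{"dp": [0,0,0.1],"rotation": [0,0,0]},{"dp": [0,0,0.2],"rotation": [0,0,0]},{"dp": [0,0,0.35],"rotation": [0,0,0]},{"dp": [0,0,0.5],"rotation": [0,0,0]},{"dp": [0,0,0.65],"rotation": [0,0,0]},{"dp": [0,0,0.8],"rotation": [0,0,0]},{"dp": [0,0,0.9],"rotation": [0,0,0]},{"dp": [0,0,0.9],"rotation": [0,0,0]}]' --fingers -0.7

```text
clock: 40.7
position: [0.5405, -0.0839, 0.3209]
ee_rot: [0.003, 0.127, 0.992, -0.0]
contact_force: [0.4, 0.4, 0.2]
width: 0.0723
```

>>> send_rows --deltas '[{"dp": [0,0,0],"rotation": [0,0,0]},{"dp": [0,0,0],"rotation": [0,0,0]},{"dp": [0,0,0],"rotation": [0,0,0]},{"dp": [0,0,0],"rotation": [0,0,0]},{"dp": [0,0,0],"rotation": [0,0,0]},{"dp": [0,0,0],"rotation": [0,0,0]},{"dp": [0,0,0],"rotation": [0,0,0]},{"dp": [0,0,0],"rotation": [0,0,0]},{"dp": [0,0,0],"rotation": [0,0,0]},{"dp": [0,0,0],"rotation": [0,0,0]},{"dp": [0,0,0],"rotation": [0,0,0]},{"dp": [0,0,0],"rotation": [0,0,0]}]'

```text
clock: 41.7
position: [0.5392, -0.0836, 0.3179]
ee_rot: [0.0, 0.127, 0.992, 0.0]
contact_force: [0.5, -0.5, -0.1]
width: 0.0727
```

```bash
python3 - <<'E'
from h import *
def meas(d):
    W=cloud(d);c=d['color'].astype(int);X,Y,Z=W[...,0],W[...,1],W[...,2]
    gold=(c[...,0]-c[...,2]>60)&(c[...,1]-c[...,2]>35)&(np.hypot(X-.54,Y+.083)<.045)&(Z>.09)&(Z<.25)
    return W[gold]
a=[]
for k in range(12):
    d=cam('wrist'); P=meas(d); T=P[P[:,2]>.195]; print(round(monitor.get_state()['clock'],2),len(P),T.mean(0).round(4),np.percentile(P[:,2],99).round(4),P.mean(0).round(4))
save(d,'w11.png')
d=cam('scene'); P=meas(d); print('sc',P.min(0),P.max(0)); cv2.imwrite('pics/s11c.png',cv2.resize(d['color'][120:320,220:460,::-1],None,fx=3,fy=3,interpolation=2))
d=cam('top'); save(d,'t11.png')
E
```

```text
41.75 6170 [ 0.5373 -0.0816  0.2141] 0.2185 [ 0.5282 -0.0788  0.1569]
41.8 6176 [ 0.5373 -0.0817  0.2141] 0.2185 [ 0.5282 -0.0788  0.1569]
41.85 6169 [ 0.5374 -0.0816  0.2141] 0.2185 [ 0.5282 -0.0788  0.1569]
41.9 6159 [ 0.5374 -0.0816  0.2141] 0.2184 [ 0.5282 -0.0788  0.1569]
41.95 6168 [ 0.5374 -0.0816  0.2141] 0.2184 [ 0.5282 -0.0788  0.1569]
42.0 6172 [ 0.5373 -0.0816  0.2142] 0.2185 [ 0.5282 -0.0788  0.1568]
42.05 6176 [ 0.5374 -0.0816  0.2142] 0.2184 [ 0.5282 -0.0788  0.1568]
42.1 6164 [ 0.5374 -0.0816  0.2142] 0.2186 [ 0.5282 -0.0788  0.1568]
42.15 6177 [ 0.5374 -0.0816  0.2143] 0.2186 [ 0.5282 -0.0788  0.1568]
42.2 6170 [ 0.5374 -0.0815  0.2142] 0.2185 [ 0.5282 -0.0788  0.1567]
42.25 6177 [ 0.5374 -0.0816  0.2142] 0.2185 [ 0.5282 -0.0788  0.1568]
42.3 6169 [ 0.5373 -0.0816  0.2142] 0.2186 [ 0.5282 -0.0788  0.1567]
sc [ 0.5031182 -0.1028655  0.096557 ] [ 0.564785   -0.04611879  0.21983994]
```

View pics/w11.png

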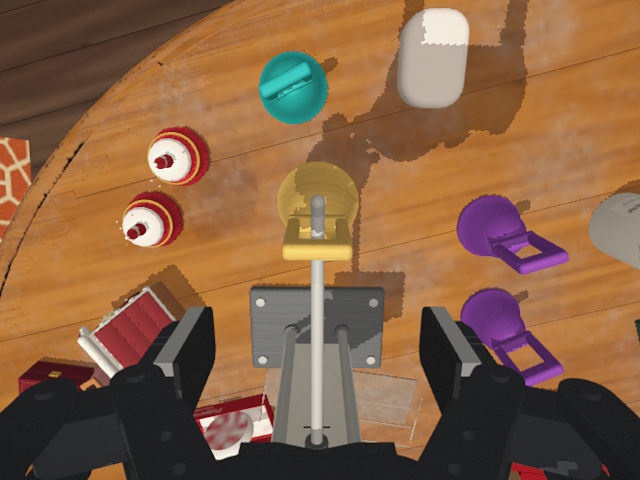

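View pics/s11c.png

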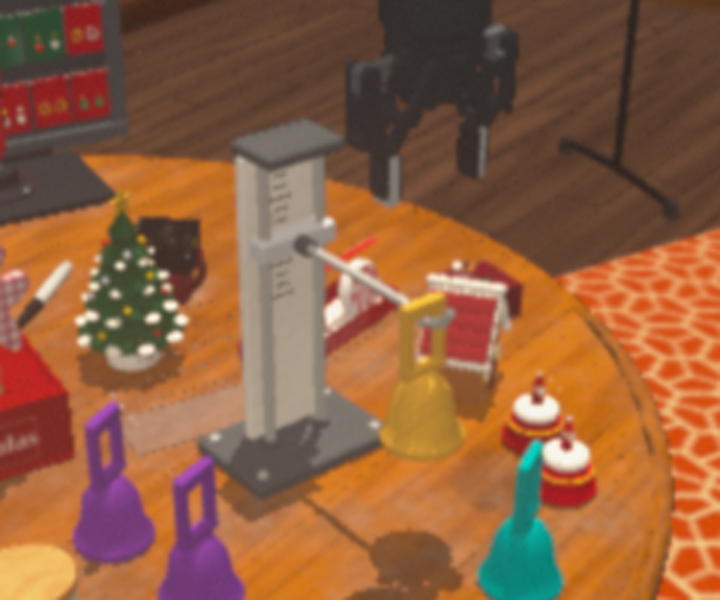

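The bell hangs still and upright on the hook: its position varies by less than 0.2 mm over 0.55 s. The gripper is well above it, so I'm handing in.

```bash
python3 -c "
from rig import manip; print(manip.sign_off())"
```

```text
the job is handed in; nothing more can be done
None
```

The brass bell now hangs free and still on the scale's hook, and I handed the job in at about 42 s of the 64 s allowed. The hand-in gives no verdict, so this rests on my own checks.

**What I did:** I gripped the bell across its 40 mm handle and lifted it; it weighs about 4.9 N. I slid its window over the hook tip and lowered it at about 14 mm/s or slower. I stopped when the vertical force on the gripper read about zero, opened the fingers and moved straight up.

**Last checks:**
- **Rest:** over 0.55 s the bell's position varied by less than 0.2 mm.
- **Sink:** the top bar came to 0.219 m, so the hook sank about 60 mm. That agrees with the roughly 61 mm expected for 4.9 N.
- **Clearance:** the gripper stands about 0.1 m above the bell and touches nothing.
- **Bystanders:** the ones in the last views look unmoved, but I did not measure them. The ball ornament and candle were outside or mostly outside those views, though the path stayed clear of them.

**Disagreements and gaps:**
- **Sideways force:** while I centred the bell in the V of the hook, the force along the hook rose to about 5 N for a short time. I brought it back to about zero before letting go.
- **Sideways offset:** the images still suggest the bell may sit up to 2 mm off the seat along the bar, well inside the 18 mm allowed.
- **Hook speed:** I could not read it directly. No swing was visible in the pictures after release, but the first was taken about 0.5 s later.

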